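Set the mill's speed dial up four clicks and start it

ROBOT

A 7-joint arm with a two-finger parallel gripper is mounted at the origin on the work surface. World frame = base frame: x ahead of the robot, y to its left, z up, the work surface at z = 0. Lengths are in mm, angles in rad, forces in N, time in s.
With the tool pointing down it reaches from about 400 to 875 mm from the base axis. Payload 4.4 kg.
Tool frame: the origin (TCP) lies at the very end of the fingers, on their centre line; the grasp point (between the pads) lies 19 mm behind it; z points along the fingers, y is the line along which they close (so a half turn about z gives the same grasp; the last joint's range is limited). The gripper opens to 85 mm and grips with 20 to 120 N. Pads are 22 mm wide; open, the fingers measure 114 mm over their backs; the gripper's body (76 mm by 85 mm) begins 54 mm behind the grasp point. The pads swing forward as they close: fully open they stand 13 mm farther back than shut.
Start: joints at [-1.366, 0.628, 0.038, 1.517, -0.027, 0.996, -0.02], TCP at [173.852, 626.333, 231.313] pointing down, gripper open.
Joint ranges: [-3.06, 3.06], [-0.37, 2.12], [-1.25, 1.32], [0.18, 2.47], [-1.1, 4.24], [0.23, 1.98], [-2.94, 2.94]. Speed limits (rad/s): [2.57, 2.57, 3.14, 3.14, 3.14, 3.14, 3.14].

INTERFACE

Orientations are given as [roll, pitch, yaw] about the fixed x, y, z axes, in that order (R = Rz(yaw) Ry(pitch) Rx(roll)).
In Python, from cell import monitor, viewer, workorder gives the robot as it stands.
- The arm moves only by the tool arm_command, never from a script. Its argument "series" is one flat list of numbers, 5 for each row, row after row: the opening in per cent of the stroke, from 0 (shut) to 100 (fully open), then the shift along the tool's x, y, z in cm, then the turn about the tool's z in degrees. In form: [claw, x, y, z, roll, claw, x, y, z, roll, ...]. A call has exactly 5 rows; each row is the pose to reach, as a shift and turn from the pose commanded when the call began, along the tool's axes at that moment; what a row does not reach only later rows make up. A row lasts 1/12 s, in which the tool goes at most 41.7 mm and 7.16 degrees, less where a joint would pass 70% of its speed; a pose out of reach is approached as far as the arm can. A call with a gripper value outside its range is refused whole. The fingers move at their own pace and stop on an object; the grip force is fixed at half the most. Time passes only in rows, so rows that repeat a pose let the fingers close, or fill a call up. It gives the time, the measured TCP pose, the force, the opening and the grip force at its end, in the units of the state.
- monitor.read_state(): the state, without advancing time (a new reading comes with each control period).
- viewer.get_image(name): name is "side" or "top"; returns (picture, depth): 400x640x3 uint8, red, green, blue; 400x640 float32, mm along the optical axis (not along the pixel's ray), 0 where there is no reading.
- viewer.camera_model(name): a dict with "mtx" (3x3 intrinsics, pixels), "R" (3x3) and "t" (3): a world point X has camera coordinates R X + t. Camera axes: x right, y down, z forward; pixel columns grow to the right and rows downward; lengths in mm; the calibration is good to about 2 mm. A picture is of the moment at which its call begins. camera_model takes no time and is no camera call.
- workorder.finish_job(): hands the job in; it is judged then, once.
The state is a dict: "clock": time; "qpos": joint angles; "qd": joint speeds; "tau": joint torques, N m; "eef_pos": TCP position; "tool_rot": TCP orientation; "force": force on the tool from outside, world axes, zero at the start; "torque": the same for the moment, N m; "width": finger opening in mm; "gripper_force": force on a finger pad.
Only numpy, scipy, OpenCV 4.12 (cv2) and the standard library are available. Lean on these libraries where they do the work, as an engineer would, in place of code of your own. Each camera call takes 0.05 s, during which the arm holds its last target. There are 200 camera calls.

TASK

Set the desktop mill's spindle speed: with one fingertip against the side of the pointer bar, push the click-stop dial clockwise (seen from above) exactly four clicks on from where it stands and leave it resting in that click; do not pinch the bar. Only then press the smaller of the two buttons on the button box fully in with a fingertip to start the mill, and let go of it. Leave the bigger stop button alone and do not pick up or shift the loose things on the bench.

Things in the scene. Friction and masses are not known exactly. Their poses are not given: they have to be found in the camera images.
- dial (a joint): turn of the dial, rad, growing clockwise from above, about the vertical axis at dial_centre. 11 clicks at 0, 0.3927 ... 3.927 (22.5 degrees each), end stops just outside them; it starts in the third, at 0.785. A sprung ball holds each click: 5 to 7 N near the bar's end start it out, the resistance fades to nothing half a click on, then it snaps into the next click, away from the finger.
- dial_centre (a point): on the dial's axis, at the top face of its round aluminium disc (74 mm across, 12 mm thick): 72 mm above the bench. The point turns with the dial: the bar lies along its y
- dial_tip (a point): the marked end of the pointer bar, on top: a black bar 68 mm long, 14 mm wide and 24 mm high standing upright across the middle of the disc, its top 96 mm above the bench; this point lies 34 mm from the axis, at the end with the aluminium line. Either end may be pushed.
- bar_left: one half of the pointer bar, split along its length (7 x 68 x 24 mm); origin on the dial's axis at the disc's underside, 60 mm above the bench; it turns with the dial, and with the marked end (y) pointing away from you it is the left side
- bar_right: the other, right half of the pointer bar, same size and origin. Pushing clockwise touches the left half near the marked end or the right half near the plain end.
- dial_box: grey steel controller box screwed to the bench, 150 x 150 mm, 60 mm high; origin under its centre on the bench, z up. The dial stands in the middle of its top, ringed by scale ticks.
- station: grey button box screwed to the bench, 80 mm (its x) by 120 mm (its y), 50 mm high; origin under its centre on the bench, z up. Two black round buttons in aluminium collars stand on top along its y: the small start button 30 mm to its +y side, the big stop button 24 mm to its -y side.
- start_top (a point): centre of the top face of the small start button (22 mm across), which is pressed straight down
- start (a joint): how far the start button is pressed, m: 0 out, 0.006 fully in; its spring needs about 5 N when fully in and returns it when let go. It counts as pressed beyond 0.004.
- stop_top (a point): centre of the top face of the big stop button (42 mm across), to be left alone
- stop (a joint): how far the stop button is pressed, m: 0 out, 0.006 fully in
- bushing: loose brass flanged bushing, 40 mm across the flange, 40 mm tall, standing near the dial box on the robot's side; origin under its centre
- sticks: loose banded bundle of small wooden sticks, 26 x 75 x 12 mm, lying just beyond the dial box; origin under its centre
- jar: loose small pale see-through jar with an aluminium cap, 44 mm across, 55 mm tall, standing near the button box on the robot's side; origin under its centre
Not all that is in view belongs to the job. What is shaped like the station but brown is not meant.

How it is judged (in metres and radians):
On the way, in this order (a step that is already met when the one before it is completed fails the run):
1. the dial rests four clicks clockwise of its start, the start button not yet pressed (distance of dial_tip from where it was at the start of the episode between 0.0452 and 0.0508 m and velocity of joint dial between -0.3 and 0.3 rad/s and value of joint start below 0.003 m), for 0.2 s.
2. the start button is pressed in with the dial at that click (distance of dial_tip from where it was at the start of the episode between 0.0452 and 0.0508 m and value of joint start above 0.004 m), for 0.05 s.
At the end, for the whole second after the job is handed in: The dial rests exactly four clicks (90 degrees, within 0.3 of a click) clockwise of its starting click, the start button has been pressed beyond 4 mm after that and is out again, the stop button is out (distance of dial_tip from where it was at the start of the episode between 0.0452 and 0.0508 m and value of joint each of start, stop below 0.0015 m and velocity of joint dial between -0.05 and 0.05 rad/s); the robot touches nothing.
It fails at once if the start button is pressed (3 mm) while the dial is not at the fourth click (value of joint start above 0.003 m and not (distance of dial_tip from where it was at the start of the episode between 0.0452 and 0.0508 m)).
It fails at once if the stop button is pressed (3 mm) (value of joint stop above 0.003 m).
It fails at once if the bar is pinched: the fingers press on both of its sides at once (2 N each) (contact force between the fingers and bar_left above 2 N and contact force between the fingers and bar_right above 2 N).
It fails at once if a loose thing is picked up or shifted by more than 12 mm (distance of any of bushing, sticks, jar from where it was at the start of the episode above 0.012 m).
It also fails if it takes over 67 s, if anything falls off the work surface, if the arm or the gripper's body presses on something with over 40 N, if the wrist force passes 120 N, or if a joint passes its speed limit or range.

## Working session

There is one attempt and no reset: what is moved stays moved. The work goes in short steps, Python scripts to look and compute and a tool call to move; the robot and the scene stay as the last step left them, time stands still between calls to the robot, and variables do not carry over. Pictures are saved under pics/ and viewed, at most 10 in all, crops included, and the job is handed in when it is done.

Besides the shell and the picture viewer there is one more tool, called as name(argument=value, ...) on one line, values as JSON. arm_command: Moves the arm, as the interface text tells. Its arguments: {"type":"object","properties":{"series":{"type":"array","items":{"type":"number"}}},"required":["series"]}

```bash
mkdir -p pics; cat > h.py <<'E'
import numpy as np, cv2
from cell import monitor, viewer, workorder
def cap(n):
    im,d=viewer.get_image(n); np.savez(f'/tmp/{n}.npz',im=im,d=d); return im,d
def load(n):
    z=np.load(f'/tmp/{n}.npz'); return z['im'],z['d']
def ray(n,u,v):
    c=viewer.camera_model(n); K,R,t=map(np.array,(c['mtx'],c['R'],c['t']))
    return -R.T@t.ravel(), R.T@np.linalg.solve(K,[u,v,1.])
def atz(n,u,v,z):
    o,r=ray(n,u,v); return o+r*(z-o[2])/r[2]
def atd(n,u,v,d):
    o,r=ray(n,u,v); return o+r*d
def crop(im,u0,v0,w,h,s,f):
    cv2.imwrite(f,cv2.resize(im[v0:v0+h,u0:u0+w,::-1],None,fx=s,fy=s,interpolation=cv2.INTER_CUBIC))
E
python3 - <<'E'
from h import *
for n in('top','side'):
    im,d=cap(n); crop(im,0,0,640,400,1.25,f'pics/{n}0.png')
    o,r=ray(n,320,200);print(n,o.round(),r.round(3))
s=monitor.read_state();print(s['eef_pos'],s['tool_rot'],s['width'],s['clock'])
E
```

```text
top [454. -51. 770.] [ 0.157  0.029 -0.987]
side [128. 567. 548.] [ 0.516 -0.685 -0.515]
[173.67247333 625.79067711 230.50079085] [-3.13989669e+00 -1.34476688e-05  2.87080375e+00] 85.40934314643405 0.1
```

View pics/top0.png

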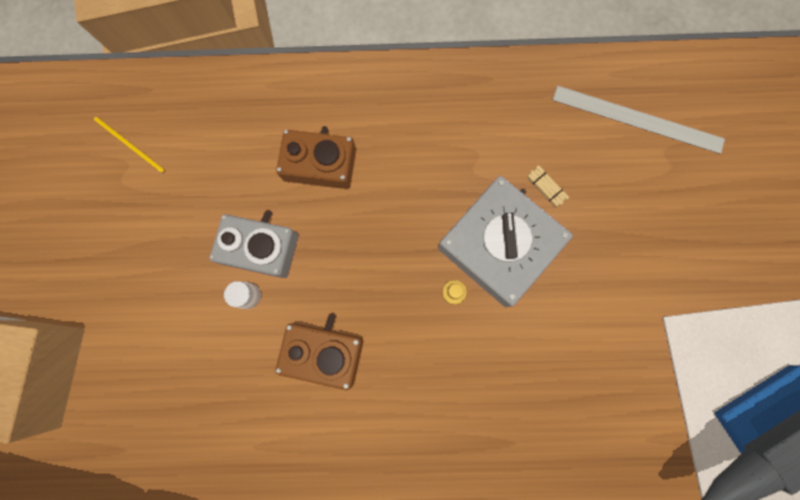

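View pics/side0.png

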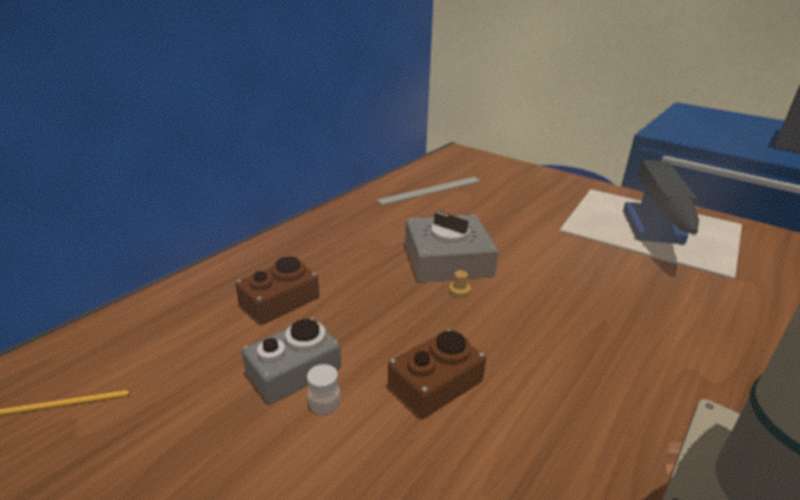

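Three button boxes appear in the top view (800-px picture): brown at (316,157), brown at (320,355) and grey at (254,246). The grey one fits the description. Its start button is at (228,239) and its stop button at (262,246). The dial is at (508,237), with its marked end seemingly at about (511,215). I'll confirm both in one enlarged crop.

```bash
python3 - <<'E'
from h import *
im,d=load('top')
a=cv2.resize(im[160:230,160:245,::-1],None,fx=5,fy=5,interpolation=cv2.INTER_CUBIC)[:350,:400]
b=cv2.resize(im[155:225,365:445,::-1],None,fx=5,fy=5,interpolation=cv2.INTER_CUBIC)
cv2.imwrite('pics/c1.png',np.hstack([a,b]))
E
```

```text
(no output)
```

View pics/c1.png

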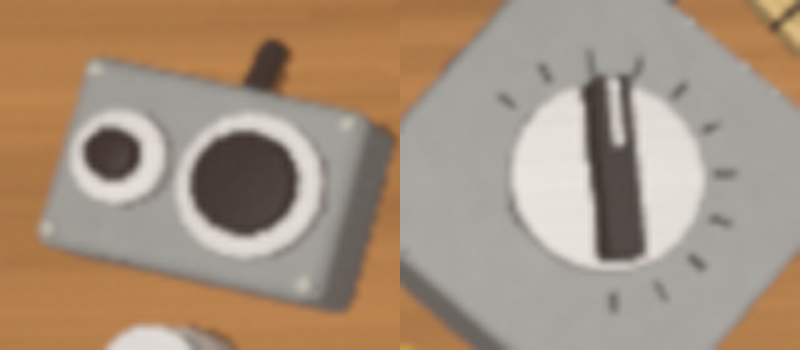

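The crop confirms it. The grey box has a small start button at crop (112,153) and a big stop button at (244,183). The dial disc centre is at (608,176). The bar's top runs from the marked end at (617,76), with the light line, to the plain end at (624,257).

```bash
python3 - <<'E'
from h import *
im,d=load('top')
T=lambda x,y,right,z:atz('top',(365 if right else 160)+(x-(400 if right else 0))/5,155+y/5 if right else 160+y/5,z)
def dz(x,y,right):
    u=(365 if right else 160)+(x-(400 if right else 0))/5; v=(155 if right else 160)+y/5
    return atd('top',u,v,np.median(d[int(v)-1:int(v)+2,int(u)-1:int(u)+2])).round(1)
c=T(608,176,1,72);a=T(617,76,1,96);b=T(624,257,1,96);m=(a+b)/2
print('disc',c,'tip',a,'plain',b,'mid',m,np.linalg.norm(a-b),'ang',np.degrees(np.arctan2(*(a-b)[1::-1])))
st=T(112,153,0,62);sp=T(244,183,0,62);print('start',st,sp,np.linalg.norm(st-sp))
for p in((112,153,0),(244,183,0),(608,160,1),(550,200,1),(618,240,1),(470,170,1),(180,90,0)):print(p,dz(*p))
for n,(u,v) in dict(bush=(455,291),jar=(238,295),sticks=(548,186),boxL=(440,245),boxT=(501,178),boxR=(571,236),boxB=(511,306),brownfar=(316,157),brownnear=(320,355)).items():
    print(n,atz('top',u/1.25,v/1.25,{'b':40,'j':55,'s':12}[n[0]] if n[:3]!='box' else 60).round(),atd('top',u/1.25,v/1.25,d[int(v/1.25),int(u/1.25)]).round())
E
```

```text
disc [ 579.65628317 -196.54606016   72.        ] tip [ 613.17751542 -197.17439352   96.        ] plain [ 544.95087906 -195.53704345   96.        ] mid [ 579.06419724 -196.35571849   96.        ] 68.24628066292922 ang -1.3747599178349506
start [592.47966271 240.78213315  62.        ] [579.09444893 188.06696602  62.        ] 54.38798390703626
(112, 153, 0) [590.8 237.3  70.5]
(244, 183, 0) [577.3 184.7  72.1]
(608, 160, 1) [ 581.5 -192.1   95.2]
(550, 200, 1) [ 571.  -174.    71.5]
(618, 240, 1) [ 551.2 -193.6   96.5]
(470, 170, 1) [ 585.7 -145.6   59.5]
(180, 90, 0) [620.1 219.5  49.3]
bush [ 502. -115.   40.] [ 503. -115.   38.]
jar [503. 224.  55.] [503. 224.  54.]
sticks [ 678. -282.   12.] [ 678. -282.   12.]
boxL [573. -92.  60.] [575. -93.  50.]
boxT [ 679. -193.   60.] [ 679. -193.   61.]
boxR [ 582. -296.   60.] [ 582. -296.   61.]
boxB [ 476. -197.   60.] [ 476. -198.   56.]
brownfar [731. 108.  40.] [720. 101.  70.]
brownnear [409.  98.  40.] [411.  92.  71.]
```

All positions check out: the bar measures 68.2 mm against 68, the button spacing 54.4 mm against 54, and the heights match. The pointer bears -1.4°, so clockwise sends the marked end toward -y. I'll close the gripper and go above the left side of the marked end.

arm_command(series=[0,-2.5,-2.5,0,0,0,-5,-5,0,0,0,-7.5,-7.5,0,0,0,-10,-10,0,0,0,-12.5,-12.5,0,0])

```text
clock: 0.52
eef_pos: [261.3, 470.6, 230.9]
tool_rot: [-3.141, -0.0, 2.871]
force: [1.5, 0.2, 0.0]
width: 25.9
gripper_force: 0.0
```

arm_command(series=[0,-2.5,-2.5,0,0,0,-5,-5,0,0,0,-7.5,-7.5,0,0,0,-10,-10,0,0,0,-12.5,-12.5,0,0])

```text
clock: 0.93
eef_pos: [348.2, 316.8, 231.2]
tool_rot: [-3.141, -0.0, 2.871]
force: [1.2, -0.2, -1.5]
width: 0.5
gripper_force: 0.0
```

arm_command(series=[0,-2.5,-2.5,0,0,0,-5,-5,0,0,0,-7.5,-7.5,0,0,0,-10,-10,0,0,0,-12.5,-12.5,0,0])

```text
clock: 1.35
eef_pos: [435.2, 163.0, 231.2]
tool_rot: [-3.141, -0.0, 2.871]
force: [0.2, -0.6, -0.0]
width: -0.2
gripper_force: 0.0
```

arm_command(series=[0,-2.5,-2.5,0,0,0,-5,-5,0,0,0,-7.5,-7.5,0,0,0,-10,-10,0,0,0,-12.5,-12.5,0,0])

```text
clock: 1.77
eef_pos: [522.2, 9.1, 231.1]
tool_rot: [-3.142, -0.001, 2.871]
force: [0.7, -0.1, 0.1]
width: -0.0
gripper_force: 0.0
```

arm_command(series=[0,-2.5,-2.5,0,-4,0,-5,-5,0,-8,0,-7.5,-7.5,0,-12,0,-10,-10,0,-15.5,0,-12.5,-12.5,0,-15.5])

```text
clock: 2.18
eef_pos: [609.1, -144.8, 230.9]
tool_rot: [3.141, -0.001, -3.14]
force: [-0.1, 0.8, 0.1]
width: -0.1
gripper_force: 0.0
```

arm_command(series=[0,0,0,4,0,0,0,0,8,0,0,0,0,11.5,0,0,0,0,14,0,0,0,0,15,0])

```text
clock: 2.6
eef_pos: [605.7, -142.4, 76.8]
tool_rot: [3.14, -0.008, 3.141]
force: [-1.0, -0.2, -0.4]
width: 0.3
gripper_force: 0.0
```

arm_command(series=[0,0,-1,0,0,0,0,-1.8,0,0,0,0,-2.4,0,0,0,0,-2.6,0,0,0,0,-2.6,0,0])

```text
clock: 3.02
eef_pos: [609.8, -171.1, 83.1]
tool_rot: [-3.14, 0.003, 3.139]
force: [-0.3, 0.0, 0.6]
width: -0.4
gripper_force: 0.0
```

```bash
python3 - <<'E'
from h import *
im,d=cap('top')
crop(im,345,135,120,100,5,'pics/c2.png')
E
```

```text
(no output)
```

View pics/c2.png

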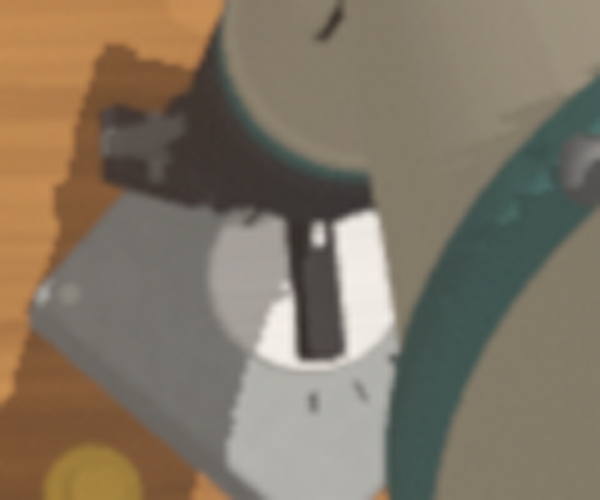

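arm_command(series=[0,0,-0.1,0,0,0,0,-0.2,0,0,0,0,-0.3,0,0,0,0,-0.3,0,0,0,0,-0.3,0,0])

```text
clock: 3.48
eef_pos: [608.9, -172.0, 81.3]
tool_rot: [3.142, -0.0, 3.142]
force: [0.7, -0.3, -0.9]
width: 0.4
gripper_force: 0.0
```

arm_command(series=[0,0,-0.1,0,0,0,0,-0.1,0,0,0,0,-0.2,0,0,0,0,-0.2,0,0,0,0,-0.2,0,0])

```text
clock: 3.9
eef_pos: [608.8, -174.2, 81.2]
tool_rot: [3.142, -0.0, 3.141]
force: [-0.2, -0.7, -0.1]
width: 0.1
gripper_force: 0.0
```

arm_command(series=[0,0,-0.1,0,0,0,0,-0.15,0,0,0,0,-0.2,0,0,0,0,-0.2,0,0,0,0,-0.2,0,0])

```text
clock: 4.32
eef_pos: [608.9, -175.0, 81.2]
tool_rot: [3.14, -0.0, -3.141]
force: [0.7, 3.3, -1.0]
width: 0.0
gripper_force: 1.8
```

arm_command(series=[0,0,-0.1,0,0,0,0,-0.15,0,0,0,0,-0.2,0,0,0,0,-0.2,0,0,0,0,-0.2,0,0])

```text
clock: 4.73
eef_pos: [609.3, -176.4, 81.3]
tool_rot: [3.14, 0.0, -3.141]
force: [1.3, 5.0, -0.1]
width: -0.3
gripper_force: 2.6
```

Contact came at TCP y≈-175 as predicted. Now I'll swing around the dial axis for the first click.

arm_command(series=[0,-0.05,-0.08,0,1.5,0,-0.11,-0.16,0,3,0,-0.16,-0.24,0,4.5,0,-0.2,-0.32,0,6,0,-0.2,-0.32,0,6])

```text
clock: 5.15
eef_pos: [610.6, -183.3, 81.4]
tool_rot: [-3.139, 0.0, 3.034]
force: [-0.9, -0.3, 0.2]
width: -0.2
gripper_force: 0.0
```

arm_command(series=[0,-0.05,-0.08,0,1.5,0,-0.11,-0.16,0,3,0,-0.16,-0.24,0,4.5,0,-0.2,-0.32,0,6,0,-0.2,-0.32,0,6])

```text
clock: 5.57
eef_pos: [612.5, -184.8, 81.2]
tool_rot: [-3.141, -0.0, 2.93]
force: [-0.0, 0.8, 0.1]
width: 0.0
gripper_force: 0.1
```

```bash
python3 - <<'E'
from h import *
im,d=cap('top'); im2,d2=cap('side')
a=cv2.resize(im[155:225,365:445,::-1],None,fx=5,fy=5,interpolation=cv2.INTER_CUBIC)
b=cv2.resize(im2[155:225,320:400,::-1],None,fx=5,fy=5,interpolation=cv2.INTER_CUBIC)
cv2.imwrite('pics/c3.png',np.hstack([a,b]))
s=monitor.read_state();print(s['eef_pos'],s['tool_rot'],s['force'])
E
```

```text
[ 612.47574323 -184.73376187   81.24135139] [-3.14137234e+00 -9.38876625e-05  2.93201004e+00] [0.16054658 0.08453106 0.42754938]
```

View pics/c3.png

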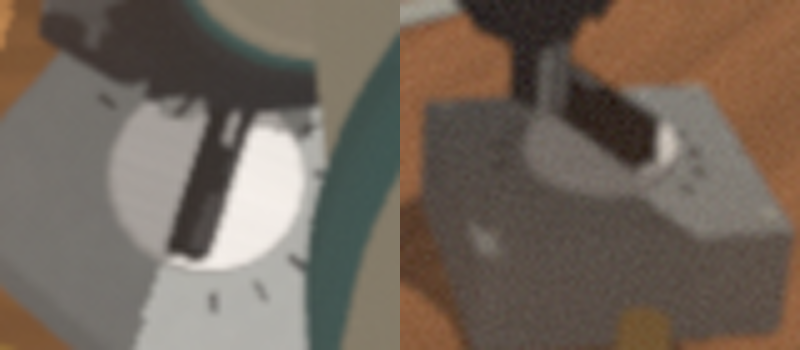

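The dial is at click 1: the bar has turned about 21–22° with the fingertip trailing and no force on it. I'll compute the next arc and read the bar angle numerically from here on.

```bash
cat >> h.py <<'E'
C=np.array([579.4,-196.5])
def bar():
    """bearing of marked end (deg) from the top camera's depth, plain half only"""
    im,d=cap('top'); v,u=np.mgrid[150:235,360:450]; dd=d[150:235,360:450]
    c=viewer.camera_model('top');K,R,t=map(np.array,(c['mtx'],c['R'],c['t']))
    P=(np.dstack([u,v,np.ones_like(u)])@np.linalg.inv(K).T*dd[...,None]-t.ravel())@R
    r=P[...,:2]-C; f=np.array(monitor.read_state()['eef_pos'])[:2]-C
    n=np.linalg.norm(r,axis=2); m=(dd>0)&(P[...,2]>88)&(P[...,2]<102)&(n<38)&(n>10)
    out=[]
    q=-r[m&((r@f)<0)].mean(0) if (m&((r@f)<0)).any() else [0,0]
    return np.degrees(np.arctan2(q[1],q[0])),(m&((r@f)<0)).sum()
def plan(alphas,o=36.5,b0=36.0,lagroll=0):
    s=monitor.read_state();p=np.array(s['eef_pos'])[:2];y=s['tool_rot'][2]
    ro=(180-np.degrees(y))%360; X=np.array([np.cos(y),np.sin(y)]);Y=np.array([np.sin(y),-np.cos(y)])
    for a in alphas:
        b=np.radians(b0-a); e=C+o*np.array([np.cos(b),np.sin(b)])-p
        print(a,(e@X/10).round(2),(e@Y/10).round(2),round(a-lagroll-ro,1))
E
python3 - <<'E'
from h import *
print(bar()); plan([18,20.5,23,25.5,28,30,32,34,35,36],lagroll=2)
E
```

```text
(np.float64(-23.018010875924524), np.int64(109))
18 -0.17 -0.02 4.0
20.5 -0.24 -0.16 6.5
23 -0.31 -0.3 9.0
25.5 -0.38 -0.45 11.5
28 -0.44 -0.6 14.0
30 -0.48 -0.72 16.0
32 -0.51 -0.84 18.0
34 -0.55 -0.96 20.0
35 -0.56 -1.02 21.0
36 -0.58 -1.09 22.0
```

arm_command(series=[0,-0.24,-0.16,0,6.5,0,-0.31,-0.3,0,9,0,-0.38,-0.45,0,11.5,0,-0.44,-0.6,0,14,0,-0.48,-0.72,0,16])

```text
clock: 6.13
eef_pos: [616.0, -190.3, 81.2]
tool_rot: [3.139, -0.002, 2.652]
force: [0.0, 3.6, 1.1]
width: 0.0
gripper_force: 1.4
```

```bash
python3 - <<'E'
from h import *
print(bar()); print(monitor.read_state()['force']);plan([30,32,34,35,36,37,38],lagroll=2)
E
```

```text
(np.float64(-29.228836037733966), np.int64(111))
[-0.56280957  1.60752666 -0.26973443]
30 -0.04 -0.13 -0.1
32 -0.11 -0.23 1.9
34 -0.18 -0.34 3.9
35 -0.21 -0.4 4.9
36 -0.24 -0.45 5.9
37 -0.27 -0.51 6.9
38 -0.3 -0.57 7.9
```

arm_command(series=[0,-0.04,-0.13,0,0,0,-0.11,-0.23,0,2,0,-0.15,-0.29,0,3,0,-0.18,-0.34,0,4,0,-0.21,-0.4,0,5])

```text
clock: 6.6
eef_pos: [615.6, -198.1, 81.3]
tool_rot: [-3.141, 0.0, 2.563]
force: [-0.8, -0.1, 0.5]
width: -0.0
gripper_force: 0.1
```

```bash
python3 - <<'E'
from h import *
print(bar()); print(monitor.read_state()['force']);plan([38,41,44,47,50,52,54],lagroll=2)
E
```

```text
(np.float64(-45.532015610818185), np.int64(108))
[0.7270592  0.12628612 1.05772395]
38 -0.01 0.04 2.8
41 -0.1 -0.13 5.8
44 -0.19 -0.3 8.8
47 -0.27 -0.48 11.8
50 -0.33 -0.65 14.8
52 -0.37 -0.78 16.8
54 -0.41 -0.9 18.8
```

arm_command(series=[0,-0.01,0.04,0,3,0,-0.1,-0.13,0,6,0,-0.19,-0.3,0,9,0,-0.27,-0.48,0,12,0,-0.33,-0.65,0,15])

```text
clock: 7.07
eef_pos: [616.3, -202.0, 81.3]
tool_rot: [3.138, -0.001, 2.302]
force: [3.0, 2.7, -0.1]
width: -0.2
gripper_force: 2.2
```

```bash
python3 - <<'E'
from h import *
print(bar()); print(monitor.read_state()['force']);plan([50,52,54,55,56,57,58,59],lagroll=2)
E
```

```text
(np.float64(0.0), np.int64(0))
[ 1.6616759   3.70296263 -0.02853438]
50 -0.13 -0.27 -0.2
52 -0.2 -0.38 1.8
54 -0.26 -0.49 3.8
55 -0.29 -0.55 4.8
56 -0.32 -0.6 5.8
57 -0.35 -0.66 6.8
58 -0.38 -0.71 7.8
59 -0.41 -0.77 8.8
```

arm_command(series=[0,-0.1,-0.2,0,0,0,-0.18,-0.33,0,2,0,-0.23,-0.44,0,3,0,-0.26,-0.5,0,4,0,-0.29,-0.55,0,5])

```text
clock: 7.53
eef_pos: [612.6, -211.3, 81.4]
tool_rot: [-3.141, 0.001, 2.214]
force: [0.2, 0.5, -0.2]
width: 0.1
gripper_force: 0.4
```

```bash
python3 - <<'E'
from h import *
print(bar()); print(monitor.read_state()['force']);plan([54,55,56,57,58,59,60],lagroll=2)
im,d=load('top'); im2,d2=cap('side')
a=cv2.resize(im[155:225,365:445,::-1],None,fx=5,fy=5,interpolation=cv2.INTER_CUBIC)
b=cv2.resize(im2[155:225,320:400,::-1],None,fx=5,fy=5,interpolation=cv2.INTER_CUBIC)
cv2.imwrite('pics/c4.png',np.hstack([a,b]))
E
```

```text
(np.float64(0.0), np.int64(0))
[ 0.76043891  0.49190879 -0.17449003]
54 0.18 0.33 -1.2
55 0.15 0.28 -0.2
56 0.11 0.23 0.8
57 0.08 0.17 1.8
58 0.05 0.12 2.8
59 0.01 0.06 3.8
60 -0.02 0.01 4.8
```

View pics/c4.png

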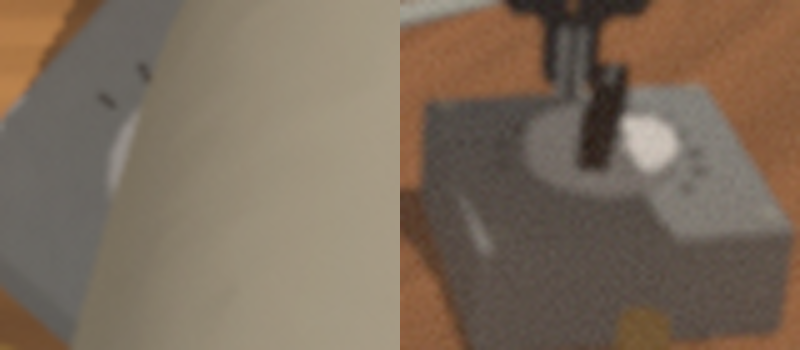

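```bash
cat >> h.py <<'E'
def proj(b,n='side'):
    c=viewer.camera_model(n);K,R,t=map(np.array,(c['mtx'],c['R'],c['t']))
    w=np.array([np.cos(np.radians(b)),np.sin(np.radians(b))])
    for s in(34,-34):
      for z in(96,72):
        q=K@(R@np.r_[C+s*w,z]+t.ravel()); q=q[:2]/q[2]; print(b,s,z,((q-[320,155])*5+[400,0]).round())
E
python3 - <<'E'
from h import *
for b in(-46,-68.5,-91):proj(b)
plan([60,62,64,66,68,70,72,74,76])
E
```

```text
-46 34 96 [597.  60.]
-46 34 72 [594. 103.]
-46 -34 96 [625. 126.]
-46 -34 72 [621. 171.]
-68.5 34 96 [624.  61.]
-68.5 34 72 [621. 105.]
-68.5 -34 96 [596. 124.]
-68.5 -34 72 [593. 169.]
-91 34 96 [650.  68.]
-91 34 72 [646. 111.]
-91 -34 96 [570. 117.]
-91 -34 72 [567. 162.]
60 -0.03 -0.0 6.9
62 -0.09 -0.12 8.9
64 -0.14 -0.23 10.9
66 -0.2 -0.35 12.9
68 -0.24 -0.47 14.9
70 -0.29 -0.59 16.9
72 -0.33 -0.71 18.9
74 -0.36 -0.83 20.9
76 -0.39 -0.95 22.9
```

The side view shows the plain end's base at (597,168) against (593,169) predicted for -68.5°, so the dial is at click 3. I'll do the last click gently.

arm_command(series=[0,-0.06,-0.05,0,3,0,-0.1,-0.15,0,6,0,-0.15,-0.25,0,9,0,-0.2,-0.35,0,11,0,-0.24,-0.47,0,13])

```text
clock: 8.05
eef_pos: [612.3, -214.5, 81.5]
tool_rot: [3.139, 0.001, 1.988]
force: [6.7, 2.5, -2.1]
width: -0.1
gripper_force: 3.1
```

```bash
python3 - <<'E'
from h import *
print(monitor.read_state()['force']);plan([68,70,72,74,75,76,77,78],lagroll=2)
E
```

```text
[ 6.65759461  2.52167801 -2.05838832]
68 -0.04 -0.23 -0.1
70 -0.11 -0.33 1.9
72 -0.18 -0.44 3.9
74 -0.24 -0.55 5.9
75 -0.27 -0.61 6.9
76 -0.3 -0.67 7.9
77 -0.33 -0.73 8.9
78 -0.35 -0.78 9.9
```

arm_command(series=[0,-0.02,-0.04,0,1,0,-0.05,-0.08,0,1.5,0,-0.07,-0.12,0,2,0,-0.1,-0.16,0,2.5,0,-0.12,-0.2,0,3])

```text
clock: 8.47
eef_pos: [610.9, -216.4, 81.5]
tool_rot: [3.139, 0.001, 1.937]
force: [4.0, 2.6, -0.2]
width: 0.0
gripper_force: 2.3
```

arm_command(series=[0,-0.02,-0.04,0,0.5,0,-0.04,-0.08,0,1,0,-0.06,-0.1,0,1.5,0,-0.06,-0.1,0,1.5,0,-0.06,-0.1,0,1.5])

```text
clock: 8.88
eef_pos: [607.1, -218.3, 81.0]
tool_rot: [-3.14, -0.001, 1.91]
force: [0.8, -0.2, 0.4]
width: -0.3
gripper_force: 0.0
```

```bash
python3 - <<'E'
from h import *
print(monitor.read_state()['force']);plan([74,76,78,80,82],lagroll=2)
E
```

```text
[ 0.75533275 -0.15211772  0.4306779 ]
74 -0.1 0.08 1.4
76 -0.17 -0.03 3.4
78 -0.23 -0.14 5.4
80 -0.29 -0.25 7.4
82 -0.34 -0.37 9.4
```

The force has dropped to zero, so it has probably snapped. I'll back the fingertip off and look.

arm_command(series=[0,0,0.3,0,0,0,0,0.7,0,0,0,0,1.1,0,0,0,0,1.4,0,0,0,0,1.5,0,0])

```text
clock: 9.3
eef_pos: [623.4, -212.3, 81.2]
tool_rot: [3.141, -0.0, 1.912]
force: [-0.9, -0.3, 0.1]
width: 0.0
gripper_force: 0.0
```

```bash
python3 - <<'E'
from h import *
im2,d2=cap('side'); crop(im2,320,155,80,70,5,'pics/c5.png')
print(monitor.read_state()['force'])
E
```

```text
[ 0.18555252 -1.38410396 -0.21814886]
```

View pics/c5.png

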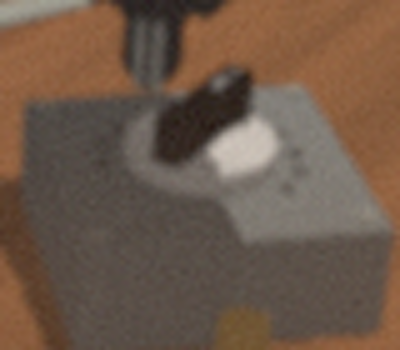

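The dial is at the fourth click: plain end base at (168,160) against (167,162) predicted, marked top at (247,70) against (250,68). Now I'll raise the arm and travel to the start button.

arm_command(series=[0,0,0.2,-2.5,0,0,0,0.2,-5.5,0,0,0,0.2,-8.5,0,0,0,0.2,-11,0,0,0,0.2,-12,0])

```text
clock: 9.77
eef_pos: [626.1, -213.4, 205.4]
tool_rot: [3.137, 0.004, 1.911]
force: [0.7, -0.5, 0.3]
width: 0.1
gripper_force: 0.0
```

arm_command(series=[0,2,0.6,0,0,0,5,1.4,0,0,0,8,2.2,0,0,0,11,3.1,0,0,0,14,3.9,0,0])

```text
clock: 10.18
eef_pos: [613.8, -65.7, 200.6]
tool_rot: [-3.141, -0.001, 1.911]
force: [-0.8, -1.0, -0.3]
width: 0.4
gripper_force: 0.0
```

arm_command(series=[0,3,0.8,0,0,0,6,1.6,0,0,0,9,2.5,0,0,0,12,3.3,0,0,0,14,3.9,0,0])

```text
clock: 10.6
eef_pos: [603.4, 81.9, 200.3]
tool_rot: [-3.14, -0.002, 1.914]
force: [0.6, 0.6, 0.1]
width: 0.0
gripper_force: 0.0
```

```bash
python3 - <<'E'
from h import *
im,d=cap('top'); s=monitor.read_state(); print(s['eef_pos'],s['tool_rot'])
z=np.load('/tmp/top.npz'); v0,u0=191,182
def Z(u,v):return atd('top',u,v,d[v,u]).round(1)
for du in(-9,-8,-7,-6,-5,-4,-2,0,2,4,5,6,7,8,9):print(du,Z(u0+du,v0),Z(u0,v0+du))
E
```

```text
[603.21934733  87.09633432 199.99994856] [-3.14090926 -0.00589872  1.91945319]
-9 [595.  265.7  47.6] [612.8 247.9  48.5]
-8 [594.8 263.3  48.4] [607.7 242.1  62.3]
-7 [592.3 256.   60.8] [606.  242.6  60.9]
-6 [592.4 254.3  60. ] [601.8 238.3  71.2]
-5 [590.3 247.9  70.5] [599.4 237.4  73.1]
-4 [589.9 245.1  72.4] [597.5 237.4  72.8]
-2 [590.5 242.7  68.8] [593.8 237.8  71.6]
0 [589.7 237.4  72.1] [589.7 237.4  72.1]
2 [589.5 233.1  73. ] [585.5 236.6  73.5]
4 [589.6 229.7  71.7] [582.1 237.7  70.5]
5 [590.1 229.   68.7] [581.2 240.   64.7]
6 [591.3 229.5  62.4] [579.9 241.4  61.2]
7 [591.5 228.1  60.9] [577.8 241.2  61.4]
8 [591.3 225.8  61.8] [575.7 240.7  62.3]
9 [591.1 223.5  62.5] [574.2 241.8  59.5]
```

arm_command(series=[0,3,0.8,0,0,0,6,1.6,0,0,0,9,2.5,0,0,0,12,3.3,0,0,0,14.5,3.9,0,0])

```text
clock: 11.07
eef_pos: [592.2, 229.9, 200.5]
tool_rot: [-3.141, -0.001, 1.912]
force: [0.5, 0.6, -0.1]
width: -0.1
gripper_force: 0.0
```

arm_command(series=[0,0,0,3,0,0,0,0,6,0,0,0,0,8.5,0,0,0,0,10.5,0,0,0,0,10.5,0])

```text
clock: 11.48
eef_pos: [589.3, 226.3, 91.4]
tool_rot: [-3.132, 0.0, 1.911]
force: [-0.1, 0.0, -0.1]
width: -0.0
gripper_force: 0.0
```

```bash
python3 - <<'E'
from h import *
im,d=cap('side'); s=monitor.read_state(); print(s['eef_pos'],s['tool_rot'])
y=s['tool_rot'][2]; e=np.array([590.5,237.8])-np.array(s['eef_pos'])[:2]
print(e@[np.cos(y),np.sin(y)],e@[np.sin(y),-np.cos(y)])
crop(im,150,200,160,120,5,'pics/c6.png')
E
```

```text
[590.94887494 226.54197883  93.80252395] [-3.13589256e+00  3.10599860e-04  1.91050005e+00]
10.764232455417194 3.3280368048869553
```

View pics/c6.png

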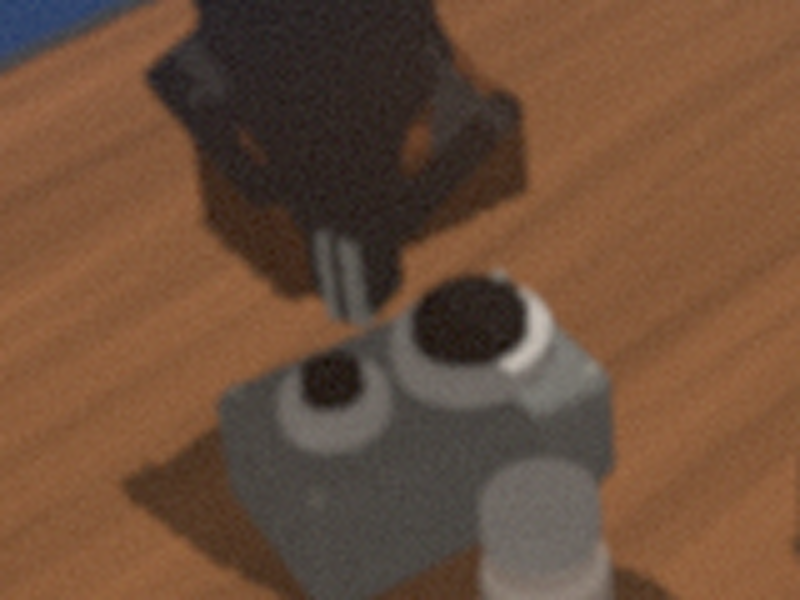

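The fingertip at (350,325) hovers just beside the start button at (332,378), with the stop button clear at (470,318). I'll shift 11 mm to centre over it and check the projection.

arm_command(series=[0,0.4,0.1,0,0,0,0.8,0.2,0,0,0,1.1,0.3,0.5,0,0,1.1,0.3,1,0,0,1.1,0.3,1,0])

```text
clock: 11.95
eef_pos: [591.6, 239.5, 85.9]
tool_rot: [-3.141, -0.0, 1.912]
force: [-0.8, -0.0, -0.4]
width: 0.1
gripper_force: 0.0
```

```bash
python3 - <<'E'
from h import *
im,d=cap('side'); s=monitor.read_state(); print(s['eef_pos'],s['tool_rot'],s['force'])
c=viewer.camera_model('side');K,R,t=map(np.array,(c['mtx'],c['R'],c['t']))
for P in([590.5,237.8,72],s['eef_pos']):
    q=K@(R@np.array(P)+t.ravel());print(((q[:2]/q[2])-[150,200])*5)
crop(im,170,220,80,70,5,'pics/c7.png')
E
```

```text
[591.73262051 239.03834897  86.11128364] [-3.14099917e+00 -1.41155827e-04  1.91132828e+00] [-0.1154556  -0.92932568  0.83795701]
[341.17308187 366.0912256 ]
[331.47445458 334.62093513]
```

View pics/c7.png

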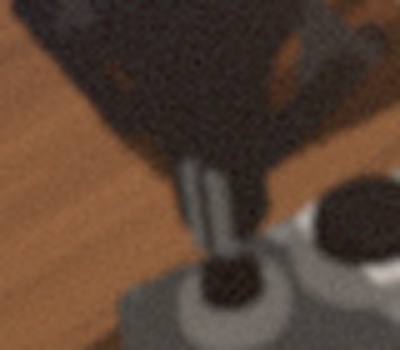

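The fingertip is over the button; they line up at column ≈332. Now press slowly.

arm_command(series=[0,0,0,0.5,0,0,0,0,1,0,0,0,0,1.4,0,0,0,0,1.7,0,0,0,0,1.9,0])

```text
clock: 12.42
eef_pos: [592.0, 238.6, 67.0]
tool_rot: [-3.141, 0.0, 1.911]
force: [-1.2, 0.1, 3.5]
width: 0.2
gripper_force: 2.2
```

arm_command(series=[0,0,0,0.1,0,0,0,0,0.2,0,0,0,0,0.3,0,0,0,0,0.3,0,0,0,0,0.3,0])

```text
clock: 12.83
eef_pos: [592.1, 238.6, 66.0]
tool_rot: [3.141, -0.001, 1.911]
force: [-5.2, -0.4, 14.2]
width: -0.2
gripper_force: 6.6
```

The force reached 14 N at z=66, well past the 5 N spring, so the button is bottomed. Let go and retreat.

arm_command(series=[0,0,0,-0.5,0,0,0,0,-1.5,0,0,0,0,-4,0,0,0,0,-7,0,0,0,0,-10,0])

```text
clock: 13.25
eef_pos: [591.6, 238.7, 165.1]
tool_rot: [-3.14, 0.0, 1.911]
force: [-0.1, 1.1, 0.7]
width: -0.1
gripper_force: 0.0
```

arm_command(series=[0,0,0,-2,0,0,-3,0,-4,0,0,-6,0,-4,0,0,-8,0,-4,0,0,-8,0,-4,0])

```text
clock: 13.67
eef_pos: [620.9, 156.4, 205.7]
tool_rot: [3.14, 0.005, 1.903]
force: [-0.1, -1.0, 0.2]
width: -0.2
gripper_force: 0.0
```

arm_command(series=[0,0,0,0,0,0,0,0,0,0,0,0,0,0,0,0,0,0,0,0,0,0,0,0,0])

```text
clock: 14.08
eef_pos: [618.4, 164.7, 204.0]
tool_rot: [-3.141, -0.001, 1.913]
force: [0.4, 1.3, 0.2]
width: 0.0
gripper_force: 0.0
```

```bash
python3 - <<'E'
from h import *
im,d=cap('side'); print(bar(),monitor.read_state()['force'])
a=cv2.resize(im[155:225,320:400,::-1],None,fx=5,fy=5,interpolation=cv2.INTER_CUBIC)
b=cv2.resize(im[250:320,180:260,::-1],None,fx=5,fy=5,interpolation=cv2.INTER_CUBIC)
cv2.imwrite('pics/c8.png',np.hstack([a,b]))
E
```

```text
(np.float64(93.62608307821483), np.int64(106)) [-0.53154792  0.42888428  0.72887947]
```

View pics/c8.png

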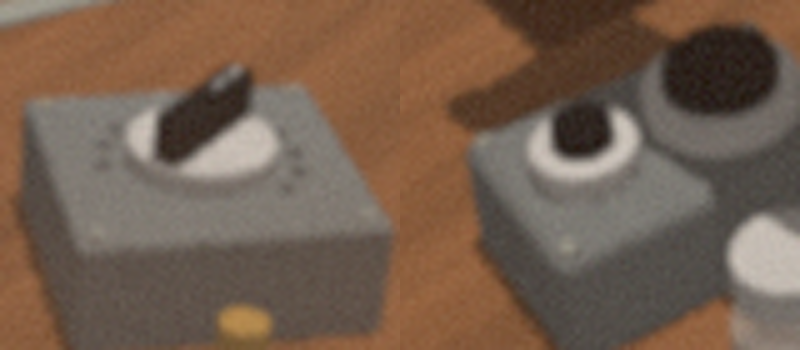

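The dial still rests at the fourth click, the start button is out again and the arm is clear of everything. Handing in.

```bash
python3 -c "
from h import *
print(workorder.finish_job())"
```

```text
the job is handed in; nothing more can be done
None
```

I turned the dial four clicks clockwise with one side of the bar pushed, then pressed the start button fully in and let it go, and handed the job in at about 14 s; the hand-in gave no verdict, but the last camera check showed the dial at that click and both buttons out.

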